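Press the specimen block home and step the stage to its marks

TASK

The white specimen block stands proud of its recess in the black sliding stage: first press it down until it is flush. Then slide the stage so that the centre of the round mark stands right under the pointer's tip, let it stand there for a second, and then slide it on so that the centre of the square mark stands right under the tip, and leave it there. Do not touch the pointer or its stand, and leave the bottle, the jar and the slide box where they are.

Things in the scene. Friction and masses are not known exactly. Their poses are not given: they have to be found in the camera images.
- base: fixed grey-painted base plate of the x-y stage, 330 (x) x 150 (y) x 12 mm, with two steel rails, lying on the bench. Origin: centre of its underside, on the bench; its x axis points away from the robot (within about 15 degrees), y to the robot's left. It varies in place and yaw and cannot move. The saddle slides along its x, the carrier slides along its y on the saddle.
- saddle (a joint): position (m) of the saddle, and with it the carrier, along base x: 0 to 0.130, 0 nearest the robot, grows away from it. Needs a push of about 3 N, stays where it is left.
- carrier (a joint): position (m) of the carrier along base y across the saddle: -0.050 to 0.050, grows with +y. Needs a push of about 3 N, stays where it is left. The carrier is a black plate 200 (x) x 120 (y) mm whose top lies 60 mm above the bench; the recess with the white block is in its far part, the aluminium finger cup on its near part. Its sides turn with the base.
- block (a joint): how far the block has been pressed (m): 0 = 9 mm proud of the carrier's top, 0.009 = flush and on the recess floor. Friction holds it: pressing takes about 6 N, it moves straight down wherever it is pressed and stays where it is left.
- block_top (a point): centre of the top face of the white specimen block, 90 (x) x 70 (y) x 17 mm, sides along base x and y; the block can only move down into its recess (1 mm gap all round). The top is 60 mm above the bench when flush, up to 69 mm when proud. Axes as the base.
- ring (a point): centre of the round mark, a dark engraved ring 26 mm across with a centre dot, on the block's top, at (+24, +17) mm in base x, y from block_top: at the end away from the robot, left. It moves with the stage.
- square (a point): centre of the square mark, a dark engraved square outline 26 mm wide with a centre dot, on the block's top, at (-22, -17) mm in base x, y from block_top: at the end near the robot, right.
- cross (a point): centre of the cross mark, two crossed dark bars 26 mm long, at (-22, +17) mm from block_top: near end, left. Not used in this job.
- cup (a point): middle of the mouth of the aluminium finger cup on the carrier: an open square cup 46 x 46 mm inside, 62 x 62 mm outside, sides along base x and y, rim 72 mm and inner floor 43 mm above the bench. Fingertips (closed) put into it and pressed against an inside wall push the stage in that direction. It lies 105 mm nearer the robot than block_top along base x.
- tip (a point): the tip of the fixed pointer, 66 mm above the bench (6 mm above the flush block). It does not move; its place relative to the base varies by up to 12 mm in x and 20 mm in y.
- pointer: fixed stand with the pointer, a steel rod 4 mm thick at its tip and 12 mm further up, rising at 40 degrees from the tip away from the robot (along base x) to a clamp on a column 205 mm high, 155 mm beyond the tip. Origin: on the bench straight under the tip. Must not be touched.
- bottle: amber bottle, 64 mm diameter, 150 mm high, standing left of the stage; origin at the centre of its foot. Bystander.
- slidebox: closed blue slide box 100 x 85 x 35 mm, lying right of the stage; origin at the centre of its underside. Bystander.
- jar: open glass jar, 70 mm across the rim, 80 mm high, standing left of the stage; origin at the centre of its foot. Bystander.
Mind the look-alikes: they are no part of the job. What is meant by the pointer is not blue, and is the smaller of those in its own colour.

How it is judged:
By the outcome, as a careful person would: the job done as asked, in the order asked, and still so for the second after the job is handed in, with the robot touching nothing.
It also fails if it takes over 70 s, if anything falls off the work surface, if the arm or the gripper's body presses on something with over 40 N, if the wrist force passes 120 N, or if a joint passes its speed limit or range.

ROBOT

A 6-joint arm with a two-finger parallel gripper is mounted at the origin on the work surface. World frame = base frame: x ahead of the robot, y to its left, z up, the work surface at z = 0. Lengths are in m, angles in rad, forces in N, time in s.
With the tool pointing down it reaches from about 0.375 to 0.925 m from the base axis. Payload 5.7 kg.
Tool frame: the origin (TCP) lies midway between the tips of the shut fingers; the grasp point (between the pads) lies 19 mm behind it (arm.grasp_offset is the distance from the TCP to the grasp point, in m); z points along the fingers, y is the line along which they close (so a half turn about z gives the same grasp; the last joint's range is limited). The gripper opens to 88 mm and grips with 3 to 60 N. Pads are 20 mm wide; open, the fingers measure 115 mm over their backs; the gripper's body (75 mm by 178 mm) begins 61 mm behind the grasp point.
Start: joints at [1.06, 0.359, 1.51, -0, 1.272, -0.115], TCP at [0.231, 0.554, 0.223] pointing down, gripper open.
Joint ranges: [-2.97, 2.97], [-1.01, 2.36], [0.21, 2.38], [-0.96, 4.11], [0.2, 2.71], [-2.98, 2.98]. Speed limits (rad/s): [2.39, 2.39, 3.14, 3.14, 3.14, 3.14].

INTERFACE

Orientations are given as a rotation vector (axis times angle).
In Python, from cell import arm gives the robot as it stands.
- The arm moves only by the tool step_arm, never from a script. Its argument "increments" is one flat list of numbers, 7 for each row, row after row: the shift along the tool's x, y, z in cm, then the turn, a rotation vector about the tool's x, y, z in degrees, then the finger opening in cm, from 0 to 8.78. A call has 1 to 5 rows; each row shifts and turns the commanded pose from where the row before left it, along the tool's axes as they then stand; what a row does not reach is not made up. A row lasts 1/8 s, in which the tool goes at most 62.5 mm and 10.7 degrees, less where a joint would pass 70% of its speed; a pose out of reach is approached as far as the arm can. A call is refused whole if a number of a shift passes 6.25 or a number of a turn 10.7, either way. A call with a gripper value outside its range is refused whole. The fingers move at their own pace and stop on an object; "newtons" is the grip in N (left out, the last holds). Time passes only in rows, so rows that do not move let the fingers close. It gives the time, the measured TCP pose, the force, the opening and the grip force at its end, in the units of the state.
- arm.get_state(): the state, without advancing time (a new reading comes with each control period).
- arm.get_image(name): name is "scene" or "top" or "wrist"; returns the picture (420x560x3 uint8, red, green, blue); there is no depth.
- arm.camera_info(name): a dict with "K" (3x3 intrinsics, pixels), "distortion" ([k1, k2, p1, p2, k3] as OpenCV has them; the pictures are not rectified), "world_to_cam" (4x4, takes a point from world to camera coordinates); the wrist camera has in their place "T_tool_cam" (4x4, takes a point from camera to tool coordinates, whose origin is the TCP and whose axes are the flange's). Camera axes: x right, y up, looking along -z (the intrinsics and any distortion apply to the point x, -y, -z); pixel columns grow to the right and rows downward; lengths in m; the calibration is good to about 2 mm. A picture is of the moment at which its call begins: read the wrist's pose just before it. camera_info takes no time and is no camera call.
- arm.hand_in(): hands the job in; it is judged then, once.
Trained networks look in the newest picture that a camera, given by its name, has taken for a name from the list of things; names that differ only in an ending like _2 or _b are one class to them, and where a whole thing is asked for, a point or a joint stands for the part that bears it (a point fixed in the world has none). Each returns a list of dicts, best first, with "conf" (0 to 1); they miss things now and then, are a little off and sometimes report something else, mostly with a low value. They report only what shows in the picture. A call takes as long as a camera call. They do not tell look-alikes from the thing itself.
- arm.masks_of(query, camera): "pixels" (420x560 bool, what is visible of it) and "extent" ([centre column, centre row, width, height] in pixels, round what is visible of it).
The state is a dict: "t": time; "joint_positions": joint angles; "joint_velocities": joint speeds; "joint_efforts": joint torques, N m; "position": TCP position; "tool_rot": TCP orientation; "ft_force": force on the tool from outside, world axes, zero at the start; "torque": the same for the moment, N m; "gripper_width": finger opening in m; "gripper_force": force on a finger pad.
Only numpy, scipy, OpenCV 4.12 (cv2) and the standard library are available. Lean on these libraries where they do the work, as an engineer would, in place of code of your own. Each camera call takes 0.05 s, during which the arm holds its last target. There are 200 camera calls.

## Working session

There is one attempt and no reset: what is moved stays moved. The work goes in short steps, Python scripts to look and compute and a tool call to move; the robot and the scene stay as the last step left them, time stands still between calls to the robot, and variables do not carry over. Pictures are saved under pics/ and viewed, at most 10 in all, crops included, and the job is handed in when it is done.

Besides the shell and the picture viewer there is one more tool, called by a JSON object that holds its "op" and its "data", one argument or row to a line. step_arm: Moves the arm, as the interface text tells. Its arguments: {"type":"object","properties":{"increments":{"type":"array","items":{"type":"number"}},"newtons":{"type":"number"}},"required":["increments"]}

```bash
mkdir -p pics; ls; python3 - <<'E'
from cell import arm
import cv2,numpy as np
s=arm.get_state();print(s['t'],s['position'],s['tool_rot'],s['ft_force'])
ims=[]
for n in('scene','top'):
    im=arm.get_image(n);cv2.imwrite(f'pics/{n}0.png',im[:,:,::-1])
    print(n,arm.camera_info(n))
    for q in('block','cup','pointer','ring','square','base'):
        for r in arm.masks_of(q,n)[:3]: print(q,round(r['conf'],2),np.round(r['extent'],1))
print(arm.camera_info('wrist'))
E
```

```text
pics
0.0 [0.230997   0.55299195 0.22179995] [-6.17554245e-01 -3.07971909e+00  2.75697711e-03] [-0.39306981  0.86412139 -0.90684664]
scene {'K': array([[459.76165866,   0.        , 275.04789795],
       [  0.        , 459.76165866, 212.86094125],
       [  0.        ,   0.        ,   1.        ]]), 'distortion': array([0.02663395, 0.        , 0.        , 0.        , 0.        ]), 'world_to_cam': array([[ 0.15313741,  0.98817873, -0.00719229, -0.16131429],
       [-0.8308509 ,  0.13268996,  0.54044441,  0.46616704],
       [ 0.53501002, -0.07678654,  0.84134898, -1.59120248],
       [ 0.        ,  0.        ,  0.        ,  1.        ]])}
block 0.92 [213.2 200.9  24.3  29.4]
cup 0.67 [214.8 271.4  48.4  80.9]
cup 0.66 [211.5 194.6  46.2  66.2]
pointer 0.84 [421.6 231.9  82.9 105.5]
pointer 0.68 [114.7 298.3  57.5  83.4]
pointer 0.63 [214.6 271.4  47.3  81.8]
ring 0.69 [214.1 213.3  77.7 109.2]
ring 0.61 [214.7 202.8  28.2  36. ]
square 0.96 [215.7 203.3  30.2  29.2]
base 0.94 [214.6 214.1  75.6 107.6]
top {'K': array([[517.74122474,   0.        , 275.85121273],
       [  0.        , 517
[... 655 characters left out ...]
79 [338.2 241.   32.7  42.6]
base 0.89 [334.1 242.8  88.5 135.2]
base 0.19 [342.5 158.9  41.7  70.9]
{'K': array([[311.26571439,   0.        , 280.52574428],
       [  0.        , 311.26571439, 202.03748305],
       [  0.        ,   0.        ,   1.        ]]), 'distortion': array([-0.0471961,  0.       ,  0.       ,  0.       ,  0.       ]), 'T_tool_cam': array([[-1.42668370e-04,  9.55714402e-01,  2.94295704e-01,
         7.96611572e-02],
       [ 9.99999904e-01,  2.58573847e-04, -3.54930065e-04,
         9.26897922e-04],
       [-4.15308947e-04,  2.94295625e-01, -9.55714347e-01,
        -1.61680946e-01],
       [ 0.00000000e+00,  0.00000000e+00,  0.00000000e+00,
         1.00000000e+00]])}
```

```bash
python3 - <<'E'
import cv2
a=cv2.imread('pics/top0.png');cv2.imwrite('pics/topc.png',cv2.resize(a[90:330,70:500],None,fx=1.86,fy=1.86,interpolation=3)) 
b=cv2.imread('pics/top0.png')[100:310,270:400];cv2.imwrite('pics/topz.png',cv2.resize(b,None,fx=2.85,fy=2.85,interpolation=2))
E
```

```text
(no output)
```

View pics/topc.png

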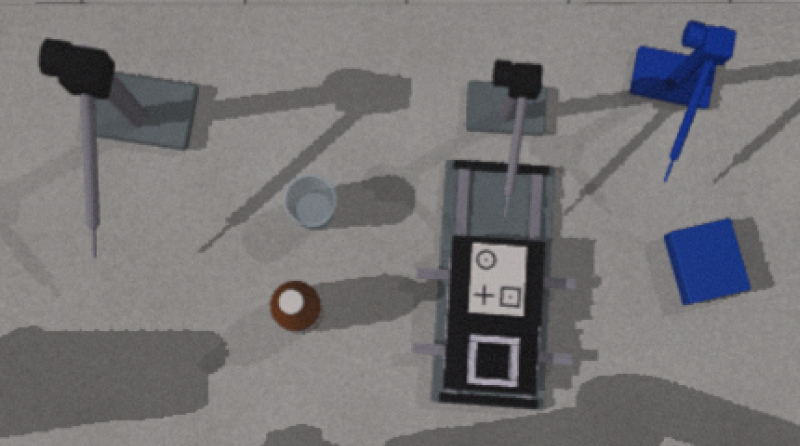

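View pics/scene0.png

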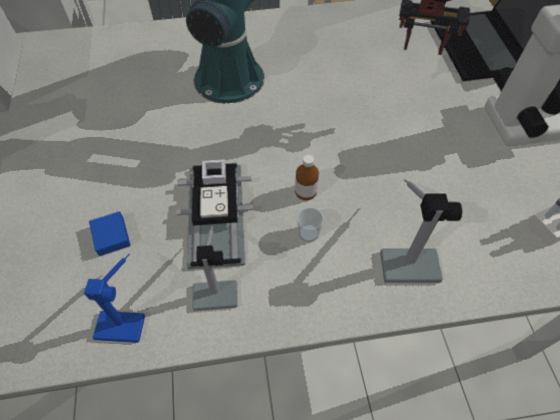

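Top view: the real pointer is the grey smaller one, its tip at crop (507,215); the block is at (498,278) with the ring far left and the square near right; the cup is at (493,360). The big grey stand on the left and the blue one are decoys.

```bash
cat > h.py <<'E'
import numpy as np,cv2
from scipy.spatial.transform import Rotation as R
from cell import arm
F=np.diag([1.,-1,-1])
def cam(n,s=None):
    c=arm.camera_info(n)
    if n=='wrist':
        T=np.eye(4);T[:3,:3]=R.from_rotvec(s['tool_rot']).as_matrix();T[:3,3]=s['position']
        W=np.linalg.inv(T@c['T_tool_cam'])
    else: W=c['world_to_cam']
    return c['K'],c['distortion'],F@W[:3,:3],F@W[:3,3]
def ray(C,px):
    K,d,r,t=C
    u=cv2.undistortPoints(np.array(px,float).reshape(-1,1,2),K,d).reshape(-1,2)
    return -r.T@t,np.c_[u,np.ones(len(u))]@r
def at(C,px,z):
    o,v=ray(C,px);return o+v*((z-o[2])/v[:,2])[:,None]
def proj(C,P):
    return cv2.projectPoints(np.array(P,float).reshape(-1,3),cv2.Rodrigues(C[2])[0],C[3],C[0],C[1])[0].reshape(-1,2)
E
python3 - <<'E'
from h import *
C=cam('top')
g=lambda x,y:(70+(x+.5)/1.86-.5,90+(y+.5)/1.86-.5)
P={'ring':(486,260,.069),'sq':(510,297,.069),'cross':(484,295,.069),'tip':(507,215,.066),'cup':(493,360,.072),
'cTL':(453,236,.06),'cTR':(544,240,.06),'cBR':(536,392,.06),'cBL':(445,388,.06)}
Q={}
for k,(x,y,z) in P.items(): Q[k]=at(C,[g(x,y)],z)[0];print(k,np.round(Q[k],4))
d=Q['cTL']-Q['cBL'];print('yaw',np.degrees(np.arctan2(d[1],d[0])))
d=Q['cTR']-Q['cBR'];print('yaw',np.degrees(np.arctan2(d[1],d[0])))
s=arm.get_state();print(R.from_rotvec(s['tool_rot']).as_matrix().round(3))
E
```

```text
ring [ 0.5709 -0.0754  0.069 ]
sq [ 0.5228 -0.1054  0.069 ]
cross [ 0.5255 -0.0719  0.069 ]
tip [ 0.6305 -0.1044  0.066 ]
cup [ 0.4422 -0.0814  0.072 ]
cTL [ 0.6038 -0.0339  0.06  ]
cTR [ 0.5981 -0.153   0.06  ]
cBR [ 0.4017 -0.137   0.06  ]
cBL [ 0.4071 -0.0206  0.06  ]
yaw -3.849500908818491
yaw -4.639546552296082
[[-0.923  0.386 -0.   ]
 [ 0.386  0.923 -0.   ]
 [ 0.    -0.    -1.   ]]
```

View pics/topz.png

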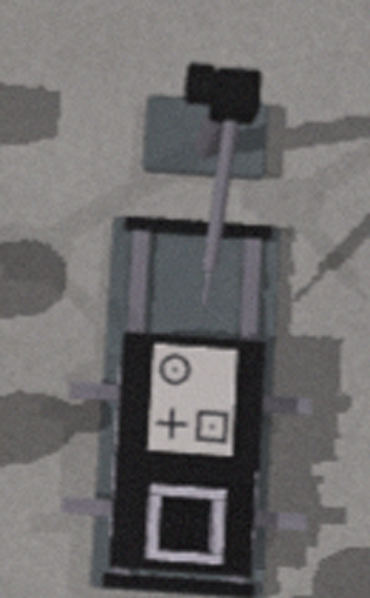

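The marks measure right: carrier 197 x 119 mm, yaw about -4.2°. I'm closing the fingers and moving over the stage.

{"op": "step_arm", "data": {
  "increments": [-4.4,-3.97,0,0,0,0,0,-4.4,-3.97,0,0,0,0,0,-4.4,-3.97,0,0,0,0,0,-4.4,-3.97,0,0,0,0,0,-4.4,-3.97,0,0,0,0,0]
}}

```text
t: 1.32
position: [0.3585, 0.284, 0.2229]
tool_rot: [0.617, 3.08, 0.001]
ft_force: [0.6, -0.3, -0.9]
gripper_width: 0.0415
gripper_force: 0.0
```

{"op": "step_arm", "data": {
  "increments": [-4.4,-3.97,0,0,0,0,0,-4.4,-3.97,0,0,0,0,0,-4.4,-3.97,0,0,0,0,0,-4.4,-3.97,0,0,0,0,0,-4.4,-3.97,0,0,0,0,0]
}}

```text
t: 1.95
position: [0.485, 0.0157, 0.223]
tool_rot: [0.618, 3.079, 0.0]
ft_force: [0.9, 1.2, 0.2]
gripper_width: 0.0006
gripper_force: 0.0
```

{"op": "step_arm", "data": {
  "increments": [-4.4,-3.97,0,0,0,0,0,-4.4,-3.97,0,0,0,0,0,0,0,0,0,0,-9.25,0,0,0,0,0,0,-9.25,0,0,0,0,0,0,0,0]
}}

```text
t: 2.58
position: [0.5349, -0.0898, 0.2226]
tool_rot: [-0.117, -3.139, 0.0]
ft_force: [0.6, 0.6, -0.0]
gripper_width: 0.0007
gripper_force: 0.0
```

```bash
cat > look.py <<'E'
import sys
from h import *
s=arm.get_state();im=arm.get_image('wrist');cv2.imwrite(f'pics/{sys.argv[1]}.png',im[:,:,::-1])
np.save(f'pics/{sys.argv[1]}.npy',np.r_[s['position'],s['tool_rot']])
print(s['t'],s['position'].round(4),s['ft_force'].round(2));print(R.from_rotvec(s['tool_rot']).as_matrix().round(3))
E
python3 look.py w1
```

```text
2.575 [ 0.5349 -0.0898  0.2226] [ 0.64  0.55 -0.05]
[[-0.997  0.075 -0.   ]
 [ 0.075  0.997 -0.   ]
 [ 0.    -0.    -1.   ]]
```

View pics/w1.png

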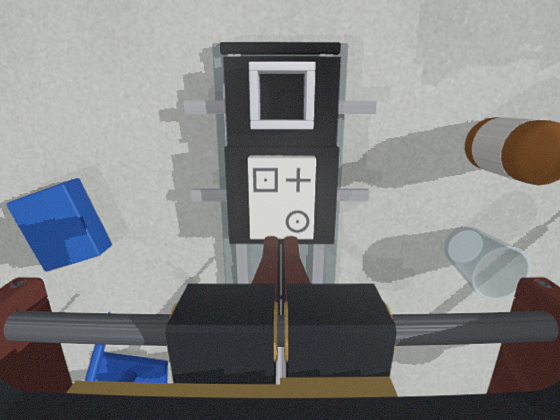

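The wrist view shows the tool aligned with the stage: square (265,180), cross (298,180), ring (297,221), cup (281,96). The fingers hide the pointer tip.

```bash
python3 - <<'E'
from h import *
d=np.load('pics/w1.npy');C=cam('wrist',dict(position=d[:3],tool_rot=d[3:]))
for n,px,z in [('sq',(265,180),.069),('cross',(298,180),.069),('ring',(297,221),.069),('bTL',(249,156),.069),('bTR',(316,156),.069),('cupTL',(249,63),.072),('cupTR',(314,63),.072),('cupBL',(248.5,129),.072),('cupBR',(314,129),.072),('cTL',(228,147),.06),('cBL',(230,242),.06)]:
    print(n,at(C,[px],z)[0].round(4))
E
```

```text
sq [ 0.5275 -0.1049  0.069 ]
cross [ 0.53   -0.0707  0.069 ]
ring [ 0.5753 -0.0745  0.069 ]
bTL [ 0.5014 -0.1189  0.069 ]
bTR [ 0.5065 -0.051   0.069 ]
cupTL [ 0.4143 -0.1097  0.072 ]
cupTR [ 0.4188 -0.0493  0.072 ]
cupBL [ 0.4744 -0.1163  0.072 ]
cupBR [ 0.4792 -0.0521  0.072 ]
cTL [ 0.4917 -0.1406  0.06  ]
cBL [ 0.5984 -0.1517  0.06  ]
```

{"op": "step_arm", "data": {
  "increments": [0,0,5,0,0,0,0,0,0,5,0,0,0,0,0,0,4,0,0,0,0,0,0,0.8,0,0,0,0,0,0,0,0,0,0,0],
  "newtons": 20
}}

```text
t: 3.25
position: [0.5352, -0.0895, 0.0751]
tool_rot: [0.116, 3.139, -0.0]
ft_force: [-0.4, 0.4, 0.5]
gripper_width: 0.0004
gripper_force: 0.0
```

{"op": "step_arm", "data": {
  "increments": [0,0,0.4,0,0,0,0,0,0,0.4,0,0,0,0,0,0,0.3,0,0,0,0,0,0,0,0,0,0,0]
}}

```text
t: 3.75
position: [0.5361, -0.0899, 0.0645]
tool_rot: [0.115, 3.137, -0.001]
ft_force: [1.2, -0.5, 4.0]
gripper_width: 0.0002
gripper_force: 1.8
```

{"op": "step_arm", "data": {
  "increments": [0,0,0.2,0,0,0,0,0,0,0.2,0,0,0,0,0,0,0.1,0,0,0,0,0,0,0,0,0,0,0]
}}

```text
t: 4.25
position: [0.5361, -0.0899, 0.0601]
tool_rot: [0.115, 3.137, -0.001]
ft_force: [-0.1, 0.2, 13.3]
gripper_width: 0.0003
gripper_force: 6.3
```

{"op": "step_arm", "data": {
  "increments": [0,0,0.1,0,0,0,0,0,0,0.1,0,0,0,0,0,0,0,0,0,0,0]
}}

```text
t: 4.62
position: [0.5375, -0.0901, 0.0599]
tool_rot: [0.115, 3.134, -0.002]
ft_force: [-2.1, 0.7, 26.9]
gripper_width: 0.0005
gripper_force: 13.6
```

Block seated: z stopped at 0.060 while the force rose. I'm lifting and moving aside to see the tip and the marks together.

{"op": "step_arm", "data": {
  "increments": [0,0,-5.5,0,0,0,0,0,0,-5.5,0,0,0,0,0,0,-5.4,0,0,0,0,-3.2,-3.5,0,0,0,0,0,-3.2,-3.5,0,0,0,0,0]
}}

```text
t: 5.25
position: [0.5941, -0.1645, 0.2219]
tool_rot: [0.113, 3.138, -0.001]
ft_force: [0.5, 0.9, 0.7]
gripper_width: 0.0004
gripper_force: 0.0
```

{"op": "step_arm", "data": {
  "increments": [0,0,0,0,0,0,0,0,0,0,0,0,0,0]
}}

```text
t: 5.5
position: [0.5923, -0.1634, 0.2199]
tool_rot: [-0.115, -3.137, -0.002]
ft_force: [-0.3, 0.5, 0.3]
gripper_width: 0.0005
gripper_force: 0.0
```

```bash
python3 look.py w2; python3 - <<'E'
import cv2
a=cv2.imread('pics/w2.png');cv2.imwrite('pics/w2c.png',cv2.resize(a[100:300,230:430],None,fx=3,fy=3,interpolation=2))
E
```

```text
5.5 [ 0.5923 -0.1634  0.2199] [-0.34  0.54  0.27]
[[-0.997  0.073 -0.002]
 [ 0.073  0.997  0.001]
 [ 0.002  0.001 -1.   ]]
```

View pics/w2c.png

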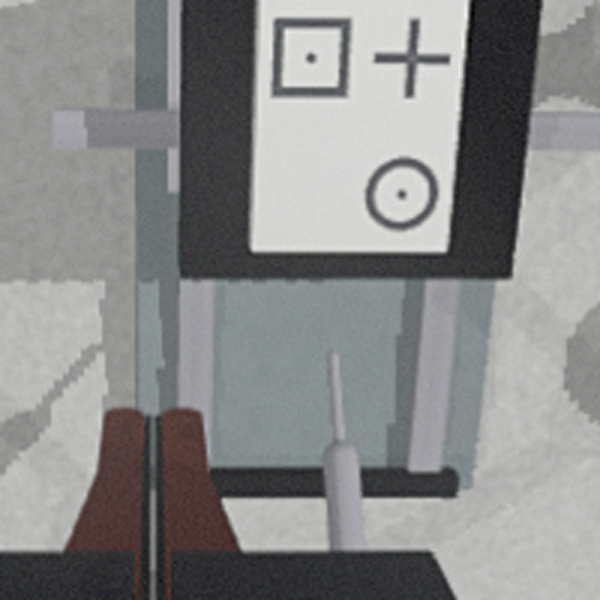

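Block flush. In the crop: ring dot (401,194), square dot (311,58), cross (412,58), tip (334,351).

```bash
cat > m.py <<'E'
import sys,json
from h import *
# usage: name scale ox oy '{"ring":[x,y],...}'
n,sc,ox,oy,p=sys.argv[1],*map(float,sys.argv[2:5]),json.loads(sys.argv[5])
d=np.load(f'pics/{n}.npy');C=cam('wrist',dict(position=d[:3],tool_rot=d[3:]))
Q={k:at(C,[(ox+(v[0]+.5)/sc-.5,oy+(v[1]+.5)/sc-.5)],.066 if k=='tip' else .06)[0] for k,v in p.items()}
yaw=np.radians(float(sys.argv[6]) if len(sys.argv)>6 else -4.2)
if 'ring' in Q and 'sq' in Q:
    e=Q['ring']-Q['sq'];yaw=np.arctan2(e[1],e[0])-np.arctan2(34,46);print('len',np.hypot(*e[:2]),'exp .0572 yaw',np.degrees(yaw))
ex=np.array([np.cos(yaw),np.sin(yaw)]);ey=np.array([-ex[1],ex[0]])
for k in Q:
    v=(Q['tip']-Q[k])[:2] if 'tip' in Q else Q[k][:2];print(k,Q[k].round(4),'to tip mm base x,y',(1e3*v@ex).round(2),(1e3*v@ey).round(2))
E
python3 m.py w2 3 230 100 '{"ring":[401,194],"sq":[311,58],"cross":[412,58],"tip":[334,351]}'
```

```text
len 0.056923878079192934 exp .0572 yaw -4.4428875413270745
ring [ 0.5768 -0.0747  0.06  ] to tip mm base x,y 56.0 -21.23
sq [ 0.5285 -0.1049  0.06  ] to tip mm base x,y 101.78 12.6
cross [ 0.5308 -0.0709  0.06  ] to tip mm base x,y 102.1 -21.39
tip [ 0.631  -0.1002  0.066 ] to tip mm base x,y 0.0 0.0
```

{"op": "step_arm", "data": {
  "increments": [5,2.37,0,0,0,0,0,5,2.37,0,0,0,0,0,5,2.37,0,0,0,0,0,0,0,6,0,0,0,0,0,0,6,0,0,0,0]
}}

```text
t: 6.18
position: [0.4488, -0.0811, 0.1011]
tool_rot: [0.112, 3.135, -0.002]
ft_force: [0.7, -0.9, -0.4]
gripper_width: 0.0008
gripper_force: 0.0
```

{"op": "step_arm", "data": {
  "increments": [0,0,0,0,0,0,0,0,0,0,0,0,0,0]
}}

```text
t: 6.42
position: [0.4495, -0.082, 0.102]
tool_rot: [0.114, 3.139, -0.0]
ft_force: [0.7, -0.5, -0.2]
gripper_width: 0.0005
gripper_force: 0.0
```

{"op": "step_arm", "data": {
  "increments": [0,0,2.6,0,0,0,0,0,0,2.6,0,0,0,0,0,0,0,0,0,0,0,-0.5,0,0,0,0,0,0,-0.5,0,0,0,0,0,0]
}}

```text
t: 7.05
position: [0.4596, -0.0831, 0.0501]
tool_rot: [0.114, 3.139, -0.001]
ft_force: [-3.1, -1.2, 2.5]
gripper_width: 0.0004
gripper_force: 1.7
```

{"op": "step_arm", "data": {
  "increments": [-0.7,0,0,0,0,0,0,-0.7,0,0,0,0,0,0,-0.7,0,0,0,0,0,0,-0.7,0,0,0,0,0,0,-0.7,0,0,0,0,0,0]
}}

```text
t: 7.68
position: [0.4944, -0.0855, 0.0486]
tool_rot: [-0.114, -3.139, 0.0]
ft_force: [-3.8, 0.3, 3.5]
gripper_width: 0.0005
gripper_force: 1.8
```

{"op": "step_arm", "data": {
  "increments": [-0.7,0,0,0,0,0,0,-0.7,0,0,0,0,0,0,-0.4,0,0,0,0,0,0,-0.2,0,0,0,0,0,0,0,0,0,0,0,0,0]
}}

```text
t: 8.3
position: [0.5145, -0.087, 0.0486]
tool_rot: [0.115, 3.139, -0.0]
ft_force: [-1.4, -0.4, -1.1]
gripper_width: 0.0005
gripper_force: 0.5
```

{"op": "step_arm", "data": {
  "increments": [0.4,0,-0.1,0,0,0,0,0,-0.5,0,0,0,0,0,0,-0.5,0,0,0,0,0,0,-0.5,0,0,0,0,0,0,0,0,0,0,0,0]
}}

```text
t: 8.93
position: [0.509, -0.1022, 0.0497]
tool_rot: [0.115, 3.139, -0.0]
ft_force: [1.1, -0.4, -0.3]
gripper_width: 0.0008
gripper_force: 0.0
```

{"op": "step_arm", "data": {
  "increments": [0,-0.4,0,0,0,0,0,0,-0.4,0,0,0,0,0]
}}

```text
t: 9.18
position: [0.5083, -0.1094, 0.0497]
tool_rot: [0.115, 3.139, 0.001]
ft_force: [1.5, 4.1, 0.1]
gripper_width: 0.0007
gripper_force: 1.7
```

{"op": "step_arm", "data": {
  "increments": [0,-0.4,0,0,0,0,0]
}}

```text
t: 9.3
position: [0.508, -0.1136, 0.0497]
tool_rot: [0.114, 3.14, 0.0]
ft_force: [0.8, 3.1, 1.3]
gripper_width: 0.0006
gripper_force: 1.7
```

```bash
python3 - <<'E'
from h import *
im=arm.get_image('top');s=arm.get_state();print(s['position'],s['ft_force'])
cv2.imwrite('pics/t2.png',cv2.resize(im[150:310,270:420,::-1],None,fx=3.7,fy=3.7,interpolation=cv2.INTER_CUBIC))
E
```

```text
[ 0.50799154 -0.11414112  0.04966751] [1.57563834 3.05579543 0.63818264]
```

View pics/t2.png

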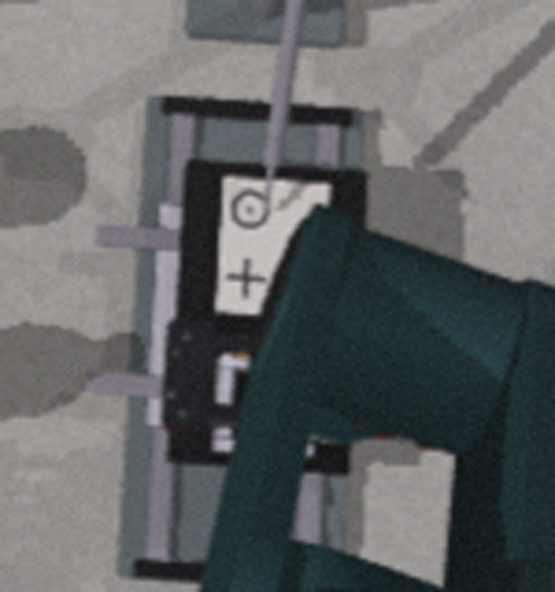

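The ring centre is at (250,209) and the tip at about (268,209), so x is close and y needs about 11 mm more to the right.

{"op": "step_arm", "data": {
  "increments": [0,-0.4,0,0,0,0,0,0,-0.4,0,0,0,0,0,0,-0.2,0,0,0,0,0,0,0,0,0,0,0,0,0,0,0,0,0,0,0]
}}

```text
t: 9.98
position: [0.5072, -0.1239, 0.0497]
tool_rot: [-0.114, -3.139, 0.001]
ft_force: [1.2, 0.4, -0.1]
gripper_width: 0.0005
gripper_force: 0.0
```

{"op": "step_arm", "data": {
  "increments": [0,0.4,0,0,0,0,0,0,0,-5.5,0,0,0,0,0,0,-6,0,0,0,0,-4.3,-3.0,-5.5,0,0,0,0,-4.3,-3.0,0,0,0,0,0]
}}

```text
t: 10.6
position: [0.5848, -0.1808, 0.2151]
tool_rot: [0.112, 3.132, -0.005]
ft_force: [0.1, -0.7, -0.5]
gripper_width: 0.0003
gripper_force: 0.0
```

{"op": "step_arm", "data": {
  "increments": [0,0,0,0,0,0,0,0,0,0,0,0,0,0]
}}

```text
t: 10.85
position: [0.5806, -0.1791, 0.209]
tool_rot: [-0.115, -3.137, -0.001]
ft_force: [-0.0, -0.1, -0.1]
gripper_width: 0.0006
gripper_force: 0.0
```

```bash
python3 look.py w3; python3 - <<'E'
import cv2
a=cv2.imread('pics/w3.png');cv2.imwrite('pics/w3c.png',cv2.resize(a[130:280,260:410],None,fx=4,fy=4,interpolation=2))
E
```

```text
10.85 [ 0.5806 -0.1791  0.209 ] [-0.03 -0.09 -0.06]
[[-0.997  0.073 -0.002]
 [ 0.073  0.997  0.001]
 [ 0.003  0.001 -1.   ]]
```

View pics/w3c.png

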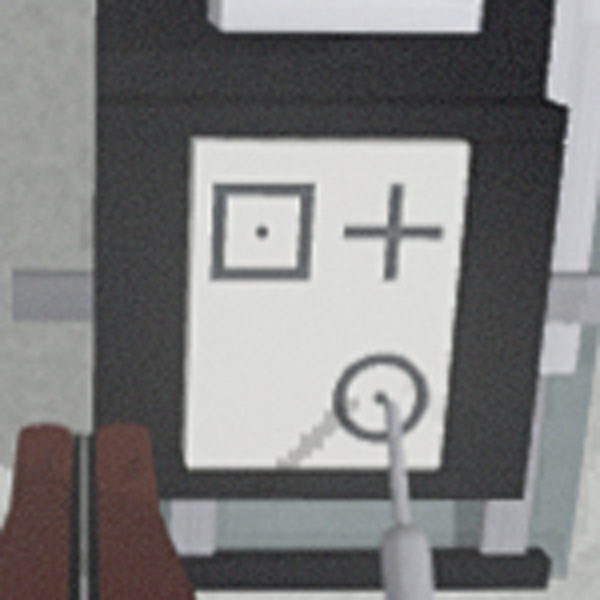

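The ring dot (380,397) sits almost at the tip (about (387,397)); square dot (262,231), cross (393,232).

```bash
python3 m.py w3 4 260 130 '{"ring":[380,397],"sq":[262,231],"cross":[393,232],"tip":[387,397]}'; python3 - <<'E'
from h import *
d=np.load('pics/w3.npy');C=cam('wrist',dict(position=d[:3],tool_rot=d[3:]))
p=proj(C,[[.631,-.1002,.066]])[0];print((p+.5-[260,130])*4-.5)
# zoom for the tip, printed gray
g=cv2.cvtColor(cv2.imread('pics/w3.png'),6);print(g[222:240,348:366])
E
```

```text
len 0.05706302739035607 exp .0572 yaw -4.378550667998102
ring [ 0.6324 -0.1023  0.06  ] to tip mm base x,y -2.41 0.31
sq [ 0.5841 -0.1326  0.06  ] to tip mm base x,y 43.48 34.22
cross [ 0.5868 -0.0988  0.06  ] to tip mm base x,y 43.35 0.29
tip [ 0.63   -0.1018  0.066 ] to tip mm base x,y 0.0 0.0
[392.9409151  400.01696717]
[[100 119 156 177 210 210 225 225 221 215 212 197 167 125 108 110 161 210]
 [116 169 208 217 223 221 221 221 221 222 223 222 210 185 126 102 120 169]
 [168 210 223 222 223 220 220 220 219 220 220 223 220 215 177 109  97 123]
 [211 224 222 220 221 221 220 221 222 220 221 221 222 215 205 141  96 104]
 [226 222 222 221 219 221 220 220 220 222 220 220 220 212 208 168 106 101]
 [225 224 219 221 222 218 197 201 213 223 220 221 217 213 212 192 110 100]
 [224 220 221 220 219 198 143 142 182 222 223 222 218 217 220 203 114  95]
 [205 206 223 221 215 175 108 100 139 204 217 221 220 222 223 203 109  96]
 [180 189 221 222 218 193 134 123 124 164 192 212 221 224 223 186 109  97]
 [179 192 220 222 222 219 201 190 140 147 174 199 222 224 213 153 101 102]
 [192 208 220 220 220 222 224 216 156 148 172 189 216 225 209 124  99 109]
 [213 224 222 221 220 222 222 214 167 148 169 187 215 218 178 107  99 141]
 [209 226 223 221 218 220 221 217 173 147 171 187 204 188 129  95 116 175]
 [161 207 225 223 223 221 224 217 169 144 169 180 176 141 106 108 155 211]
 [109 160 197 215 225 223 225 219 183 147 170 173 148 103 105 141 198 224]
 [100 109 137 168 185 193 192 184 161 145 168 170 143 112 150 192 219 222]
 [130 100 104 101 111 120 124 115 111 142 166 169 159 173 207 217 222 219]
 [195 152 132 111 108 103 100 101 110 140 157 165 186 211 221 223 219 220]]
```

```bash
python3 m.py w3 4 260 130 '{"ring":[380,397.5],"sq":[262,231],"cross":[393,232],"tip":[390,401]}'; python3 - <<'E'
from h import *
g=cv2.cvtColor(cv2.imread('pics/w2.png'),6);print(g[212:226,334:348])
im=arm.get_image('top');cv2.imwrite('pics/t3.png',im[:,:,::-1]);g=cv2.cvtColor(im,7)
C=cam('top');ex=np.array([.9971,-.0766,0])
print(proj(C,[[.6303,-.1008,.066],[.6318,-.1023,.06]]))
print(g[198:220,330:352])
E
```

```text
len 0.05718573736494137 exp .0572 yaw -4.455903945776494
ring [ 0.6325 -0.1023  0.06  ] to tip mm base x,y -1.42 1.18
sq [ 0.5841 -0.1326  0.06  ] to tip mm base x,y 44.56 35.17
cross [ 0.5868 -0.0988  0.06  ] to tip mm base x,y 44.48 1.23
tip [ 0.6312 -0.101   0.066 ] to tip mm base x,y 0.0 0.0
[[143 142 137 143 141 141 144 145 141 142 142 141 140 141]
 [143 140 138 138 140 139 146 142 147 141 144 142 141 141]
 [140 143 141 143 142 142 143 145 145 139 144 145 142 140]
 [142 142 139 139 146 142 144 145 143 143 143 143 143 141]
 [143 142 141 140 142 137 135 141 142 140 143 139 143 141]
 [141 139 143 144 143 133 135 150 145 142 144 142 141 140]
 [138 147 142 144 137 129 141 163 161 144 138 138 140 144]
 [144 142 139 142 139 127 142 164 169 143 141 141 142 142]
 [144 140 143 143 140 124 145 166 168 142 141 145 141 138]
 [143 139 146 146 143 130 137 166 168 144 141 142 140 144]
 [141 143 146 144 138 133 133 161 168 143 140 145 143 144]
 [145 142 144 148 143 124 136 161 166 144 139 140 141 142]
 [143 144 141 144 145 123 133 163 169 145 143 141 141 139]
 [146 144 146 144 141 129 133 162 16
[... 1429 characters left out ...]
2 171 155 176 196 198 200 200
  197 200 199 201]
 [ 36  34  35  76 168 196 198 198 200 200 198 196 198 200 200 197 198 198
  198 198 196 198]
 [ 38  34  37  85 172 202 200 201 199 197 198 199 197 198 200 199 198 199
  199 199 201 199]
 [ 31  33  37  86 169 197 200 200 197 198 199 199 200 198 194 198 196 199
  195 196 198 200]
 [ 34  32  36  96 175 200 197 197 196 199 199 195 202 198 193 199 197 196
  197 198 195 197]
 [ 35  33  43 117 182 201 200 198 200 196 200 198 200 197 199 198 201 198
  198 199 197 195]
 [ 32  27  50 135 191 199 198 199 198 197 199 197 201 201 199 196 200 198
  200 197 202 203]
 [ 33  29  53 145 195 199 199 195 202 200 187 185 194 199 197 198 198 196
  203 201 202 201]]
```

{"op": "step_arm", "data": {
  "increments": [4.15,3.2,0,0,0,0,0,4.15,3.2,0,0,0,0,0,0,0,6,0,0,0,0,0,0,4,0,0,0,0,0,0,0,0,0,0,0]
}}

```text
t: 11.58
position: [0.5, -0.1082, 0.1076]
tool_rot: [-0.113, -3.133, -0.003]
ft_force: [-0.7, -0.2, 0.1]
gripper_width: 0.0004
gripper_force: 0.0
```

{"op": "step_arm", "data": {
  "increments": [-0.2,0,3,0,0,0,0,0,0,2.8,0,0,0,0,0,0.6,0,0,0,0,0,0,0.6,0,0,0,0,0,0,0,0,0,0,0,0]
}}

```text
t: 12.2
position: [0.5075, -0.0978, 0.0535]
tool_rot: [0.113, 3.137, -0.001]
ft_force: [0.0, -0.1, -0.2]
gripper_width: 0.0005
gripper_force: 0.0
```

```bash
cat > r.py <<'E'
from h import *
s=arm.get_state();y=np.radians(-4.4);ex=np.array([np.cos(y),np.sin(y)]);ey=np.array([-ex[1],ex[0]])
v=(s['position'][:2]-[.5026,-.1094])*1e3;print(s['t'],(v@ex).round(2),(v@ey).round(2),s['position'][2].round(4),s['ft_force'].round(1))
E
python3 r.py
```

```text
12.2 4.02 11.94 0.0535 [ 0.  -0.1 -0.2]
```

Contact is expected at +14.3 mm; the target is +15.3.

{"op": "step_arm", "data": {
  "increments": [0,0.2,0,0,0,0,0,0,0.1,0,0,0,0,0,0,0,0,0,0,0,0]
}}

```text
t: 12.58
position: [0.5074, -0.0956, 0.0524]
tool_rot: [0.114, 3.138, -0.001]
ft_force: [0.1, -3.0, 2.8]
gripper_width: 0.0004
gripper_force: 1.5
```

```bash
python3 r.py
```

```text
12.575 3.71 14.09 0.0524 [ 0.1 -3.   2.8]
```

{"op": "step_arm", "data": {
  "increments": [0,0.1,0,0,0,0,0,0,0,0,0,0,0,0]
}}

```text
t: 12.82
position: [0.5072, -0.0943, 0.052]
tool_rot: [0.115, 3.139, -0.001]
ft_force: [1.6, -4.0, 2.9]
gripper_width: 0.0007
gripper_force: 1.5
```

```bash
python3 r.py
```

```text
12.825 3.46 15.37 0.052 [ 1.6 -4.   2.9]
```

{"op": "step_arm", "data": {
  "increments": [0,-0.6,0,0,0,0,0,0.8,0,0,0,0,0,0,0.7,0,0,0,0,0,0,0,0,0,0,0,0,0]
}}

```text
t: 13.32
position: [0.4901, -0.0986, 0.0517]
tool_rot: [-0.115, -3.138, -0.001]
ft_force: [-0.7, -0.1, -0.4]
gripper_width: 0.0005
gripper_force: 0.0
```

```bash
python3 r.py
```

```text
13.325 -13.28 9.8 0.0517 [-0.7 -0.1 -0.4]
```

{"op": "step_arm", "data": {
  "increments": [0.1,0,0,0,0,0,0,0,0,0,0,0,0,0]
}}

```text
t: 13.58
position: [0.4904, -0.0989, 0.0519]
tool_rot: [-0.114, -3.14, 0.0]
ft_force: [-0.2, -0.1, 0.2]
gripper_width: 0.0004
gripper_force: 0.0
```

```bash
python3 r.py
```

```text
13.575 -12.96 9.55 0.0519 [-0.2 -0.1  0.2]
```

{"op": "step_arm", "data": {
  "increments": [0.1,0,0,0,0,0,0,0,0,0,0,0,0,0]
}}

```text
t: 13.82
position: [0.4893, -0.0988, 0.0519]
tool_rot: [-0.114, -3.139, 0.0]
ft_force: [0.2, 0.1, 0.6]
gripper_width: 0.0004
gripper_force: 0.0
```

{"op": "step_arm", "data": {
  "increments": [0.1,0,0,0,0,0,0,0,0,0,0,0,0,0]
}}

```text
t: 14.08
position: [0.4892, -0.0989, 0.052]
tool_rot: [0.115, 3.138, -0.0]
ft_force: [2.7, 0.0, -2.9]
gripper_width: 0.0002
gripper_force: 1.4
```

```bash
python3 r.py
```

```text
14.075 -14.12 9.43 0.052 [ 2.7  0.  -2.9]
```

{"op": "step_arm", "data": {
  "increments": [0.1,0,0,0,0,0,0,0,0,0,0,0,0,0]
}}

```text
t: 14.32
position: [0.4878, -0.0988, 0.052]
tool_rot: [0.115, 3.139, -0.0]
ft_force: [3.0, 0.4, -1.9]
gripper_width: 0.0008
gripper_force: 1.5
```

```bash
python3 r.py
```

```text
14.325 -15.6 9.41 0.052 [ 3.   0.4 -1.9]
```

{"op": "step_arm", "data": {
  "increments": [-1.2,0,0,0,0,0,0,0,0,-5,0,0,0,0,0,0,-5.5,0,0,0,0,-4.3,-3.6,-2.6,0,0,0,0,-4.3,-3.6,-2.6,0,0,0,0]
}}

```text
t: 14.95
position: [0.5806, -0.1782, 0.2107]
tool_rot: [0.113, 3.14, -0.001]
ft_force: [-0.0, -0.4, 0.2]
gripper_width: 0.0008
gripper_force: 0.0
```

{"op": "step_arm", "data": {
  "increments": [0,0,0,0,0,0,0,0,0,0,0,0,0,0,0,0,0,0,0,0,0]
}}

```text
t: 15.32
position: [0.5781, -0.1764, 0.2077]
tool_rot: [-0.114, -3.136, -0.002]
ft_force: [-0.4, -1.2, -0.1]
gripper_width: 0.0003
gripper_force: 0.0
```

```bash
python3 look.py w4; python3 - <<'E'
import cv2
a=cv2.imread('pics/w4.png');cv2.imwrite('pics/w4c.png',cv2.resize(a[150:270,280:400],None,fx=5,fy=5,interpolation=2))
E
```

```text
15.325 [ 0.5781 -0.1764  0.2077] [-0.44 -1.15 -0.07]
[[-0.997  0.072 -0.003]
 [ 0.072  0.997  0.001]
 [ 0.003  0.001 -1.   ]]
```

View pics/w4c.png

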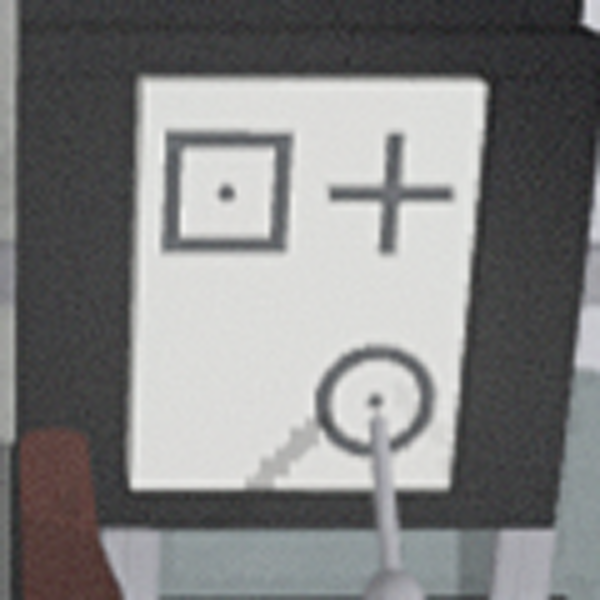

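Ring dot (375,400), rod end about (378,413); square dot (227,192), cross (391,192).

```bash
python3 m.py w4 5 280 150 '{"ring":[375,400],"sq":[227,192],"cross":[391,192],"tip":[378,414]}'; python3 - <<'E'
from h import *
d=np.load('pics/w4.npy');C=cam('wrist',dict(position=d[:3],tool_rot=d[3:]))
p=proj(C,[[.631,-.1008,.066]])[0];print((p+.5-[280,150])*5-.5)
g=cv2.cvtColor(cv2.imread('pics/w4.png'),6);print(g[226:242,350:362])
E
```

```text
len 0.05704008512279355 exp .0572 yaw -4.338084870283114
ring [ 0.6301 -0.0998  0.06  ] to tip mm base x,y 0.75 -0.68
sq [ 0.5818 -0.1302  0.06  ] to tip mm base x,y 46.62 33.22
cross [ 0.5842 -0.0964  0.06  ] to tip mm base x,y 46.75 -0.63
tip [ 0.6308 -0.1006  0.066 ] to tip mm base x,y 0.0 0.0
[376.90200467 415.08958409]
[[219 220 219 221 219 221 220 220 218 214 216 223]
 [219 220 221 221 220 220 221 219 217 209 213 216]
 [220 219 221 216 196 193 212 222 220 211 209 213]
 [219 220 220 201 141 132 183 220 219 212 211 211]
 [218 223 215 177 111 108 168 222 219 210 212 211]
 [218 221 218 197 169 162 204 223 221 216 216 213]
 [220 221 221 222 206 185 215 221 221 221 219 214]
 [220 219 222 217 188 170 192 211 222 220 221 213]
 [220 221 219 202 153 158 176 200 220 223 223 207]
 [222 221 218 205 145 158 176 202 224 222 207 179]
 [225 223 224 215 144 159 178 197 219 192 149 116]
 [186 197 217 216 151 155 176 177 172 133 101  97]
 [111 132 167 174 134 154 175 168 110  96  98 125]
 [ 94 101 111 111 126 154 175 165 109 117 155 173]
 [129 108 109 110 124 147 173 176 162 175 209 212]
 [201 196 176 175 154 145 169 182 195 212 223 221]]
```

{"op": "step_arm", "data": {
  "increments": [3.9,2.9,0,0,0,0,0,3.9,2.9,0,0,0,0,0,0,0,6,0,0,0,0,0,0,4,0,0,0,0,0,0,0,0,0,0,0]
}}

```text
t: 16.0
position: [0.5028, -0.1124, 0.1064]
tool_rot: [-0.113, -3.132, -0.004]
ft_force: [-0.0, -0.1, -0.2]
gripper_width: 0.0007
gripper_force: 0.0
```

{"op": "step_arm", "data": {
  "increments": [0,0,0,0,0,0,0]
}}

```text
t: 16.12
position: [0.5068, -0.1141, 0.1099]
tool_rot: [0.114, 3.139, -0.001]
ft_force: [0.2, -0.2, 0.1]
gripper_width: 0.0004
gripper_force: 0.0
```

```bash
python3 r.py
```

```text
16.125 4.52 -4.38 0.1099 [ 0.2 -0.2  0.1]
```

{"op": "step_arm", "data": {
  "increments": [0,0,2.9,0,0,0,0,0,0,2.9,0,0,0,0,0,0,0,0,0,0,0,-0.6,0,0,0,0,0,0,0,0,0,0,0,0,0]
}}

```text
t: 16.75
position: [0.5135, -0.1149, 0.0523]
tool_rot: [0.114, 3.138, -0.001]
ft_force: [-1.0, 0.2, 0.6]
gripper_width: 0.0001
gripper_force: 0.7
```

{"op": "step_arm", "data": {
  "increments": [0,0,0,0,0,0,0]
}}

```text
t: 16.88
position: [0.5134, -0.1149, 0.052]
tool_rot: [0.114, 3.137, -0.001]
ft_force: [0.1, 0.2, -0.7]
gripper_width: 0.0003
gripper_force: 0.2
```

```bash
python3 r.py
```

```text
16.875 11.21 -4.63 0.052 [ 0.1  0.2 -0.7]
```

Contact at 11.2, as expected; the target is 12.2 (about 1 mm more).

{"op": "step_arm", "data": {
  "increments": [-0.12,0,0,0,0,0,0,0,0,0,0,0,0,0]
}}

```text
t: 17.12
position: [0.5135, -0.1147, 0.0511]
tool_rot: [0.114, 3.139, -0.0]
ft_force: [-1.3, 0.7, 1.5]
gripper_width: 0.0007
gripper_force: 0.9
```

```bash
python3 r.py
```

```text
17.125 11.28 -4.44 0.0511 [-1.3  0.7  1.5]
```

{"op": "step_arm", "data": {
  "increments": [-0.1,0,0,0,0,0,0,0,0,0,0,0,0,0]
}}

```text
t: 17.38
position: [0.5142, -0.1147, 0.0509]
tool_rot: [-0.115, -3.139, -0.0]
ft_force: [-3.4, -0.1, 2.2]
gripper_width: 0.0006
gripper_force: 1.5
```

```bash
python3 r.py
```

```text
17.375 12.01 -4.36 0.0509 [-3.4 -0.1  2.2]
```

{"op": "step_arm", "data": {
  "increments": [0.5,0,0,0,0,0,0,0,-0.7,0,0,0,0,0,0,-0.1,0,0,0,0,0,0,0,0,0,0,0,0,0,0,0,0,0,0,0]
}}

```text
t: 18.0
position: [0.5091, -0.1225, 0.0509]
tool_rot: [0.114, 3.139, -0.0]
ft_force: [-0.0, 0.1, 0.0]
gripper_width: 0.0004
gripper_force: 0.3
```

```bash
python3 r.py
```

```text
18.0 7.43 -12.53 0.0509 [-0.   0.1  0. ]
```

{"op": "step_arm", "data": {
  "increments": [0,-0.07,0,0,0,0,0,0,0,0,0,0,0,0]
}}

```text
t: 18.25
position: [0.509, -0.1228, 0.0509]
tool_rot: [0.114, 3.139, 0.0]
ft_force: [0.6, 2.5, -0.2]
gripper_width: 0.0005
gripper_force: 1.5
```

```bash
python3 r.py
```

```text
18.25 7.45 -12.88 0.0509 [ 0.6  2.5 -0.2]
```

{"op": "step_arm", "data": {
  "increments": [0,-0.05,0,0,0,0,0,0,0,0,0,0,0,0]
}}

```text
t: 18.5
position: [0.5089, -0.1235, 0.0509]
tool_rot: [0.115, 3.139, -0.0]
ft_force: [0.8, 3.2, -0.5]
gripper_width: 0.0007
gripper_force: 1.5
```

{"op": "step_arm", "data": {
  "increments": [0,0.5,0,0,0,0,0,0,0,-5.5,0,0,0,0,0,0,-5.2,0,0,0,0,-3.6,-3.1,-2.6,0,0,0,0,-3.6,-3.1,-2.6,0,0,0,0]
}}

```text
t: 19.12
position: [0.5772, -0.1864, 0.2118]
tool_rot: [0.113, 3.138, -0.002]
ft_force: [0.4, 0.3, -0.4]
gripper_width: 0.0007
gripper_force: 0.0
```

{"op": "step_arm", "data": {
  "increments": [0,0,0,0,0,0,0,0,0,0,0,0,0,0,0,0,0,0,0,0,0,0,0,0,0,0,0,0,0,0,0,0,0,0,0]
}}

```text
t: 19.75
position: [0.576, -0.1851, 0.2096]
tool_rot: [-0.114, -3.139, -0.0]
ft_force: [0.3, -0.2, -1.0]
gripper_width: 0.0006
gripper_force: 0.0
```

```bash
python3 look.py w5; python3 - <<'E'
import cv2
a=cv2.imread('pics/w5.png');cv2.imwrite('pics/w5c.png',cv2.resize(a[150:270,280:400],None,fx=5,fy=5,interpolation=2))
E
```

```text
19.75 [ 0.576  -0.1851  0.2096] [ 0.3  -0.18 -0.97]
[[-0.997  0.072 -0.001]
 [ 0.072  0.997  0.   ]
 [ 0.001  0.    -1.   ]]
```

View pics/w5c.png

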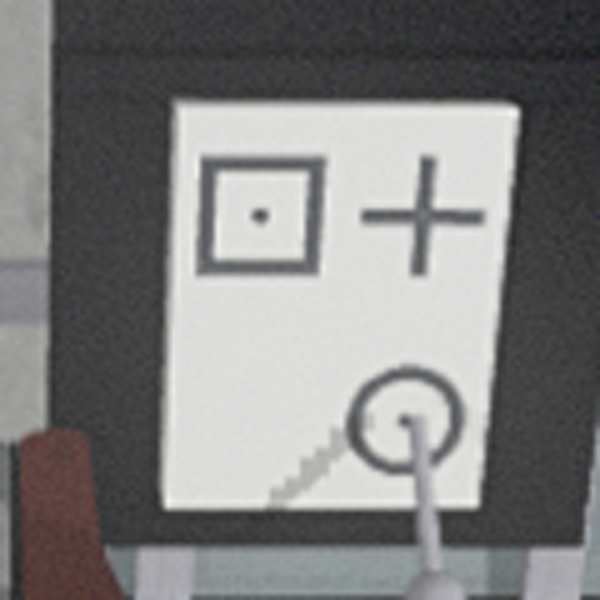

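Ring dot (406,421), square dot (261,215), cross (424,216), rod end about (418,418).

```bash
python3 m.py w5 5 280 150 '{"ring":[406,421],"sq":[261,215],"cross":[424,216],"tip":[418,420]}'; python3 - <<'E'
from h import *
d=np.load('pics/w5.npy');C=cam('wrist',dict(position=d[:3],tool_rot=d[3:]))
g=cv2.cvtColor(cv2.imread('pics/w5.png'),6);print(g[229:245,356:370])
E
```

```text
len 0.057317452937563594 exp .0572 yaw -4.476089888283658
ring [ 0.6346 -0.1016  0.06  ] to tip mm base x,y -2.76 0.86
sq [ 0.586  -0.1319  0.06  ] to tip mm base x,y 43.33 34.93
cross [ 0.5886 -0.098   0.06  ] to tip mm base x,y 43.32 0.88
tip [ 0.6319 -0.1005  0.066 ] to tip mm base x,y 0.0 0.0
[[224 223 220 221 221 221 219 220 221 222 222 212 184 110]
 [225 220 223 220 222 223 221 222 222 221 218 217 200 142]
 [221 222 221 221 223 222 223 221 220 222 221 219 215 185]
 [222 220 223 218 196 198 212 210 212 221 221 222 223 196]
 [221 221 221 193 135 134 167 176 187 210 220 223 223 198]
 [222 223 216 181 109 104 137 160 180 202 223 224 226 201]
 [222 220 219 204 172 148 143 162 180 203 222 223 221 192]
 [221 221 222 221 215 196 145 157 177 202 222 223 211 153]
 [221 221 221 222 223 208 147 152 174 201 225 223 191 118]
 [221 220 222 220 224 212 148 152 174 195 219 214 155 100]
 [225 223 221 222 223 212 154 148 170 184 192 174 119  98]
 [217 224 224 225 226 215 164 150 173 172 142 111 102 123]
 [168 197 213 213 211 198 158 149 173 168 125 100 128 185]
 [111 136 161 157 158 151 128 150 172 167 128 130 187 216]
 [103  99 104 103 103 105 117 148 171 177 170 182 215 224]
 [172 132 112 111 116 113 119 146 167 183 197 215 223 224]]
```

```bash
cat > auto.py <<'E'
import sys
from h import *
TIP=np.array([.6314,-.1007]);y=np.radians(-4.42);ex=np.array([np.cos(y),np.sin(y)]);ey=np.array([-ex[1],ex[0]])
def run(n,cxy=None):
    d=np.load(f'pics/{n}.npy');C=cam('wrist',dict(position=d[:3],tool_rot=d[3:]))
    g=cv2.cvtColor(cv2.imread(f'pics/{n}.png'),6)
    N,L,S,c=cv2.connectedComponentsWithStats((g<175).astype(np.uint8))
    for i in range(1,N):
        x,yy,w,h,a=S[i]
        if 18<w<36 and 18<h<36 and 50<a<400:
            P=at(C,[c[i]],.06)[0];box=at(C,[(x+(w-1)/2,yy+(h-1)/2)],.06)[0]
            v=TIP-P[:2];print(n,'c',c[i].round(1),w,h,a,P[:2].round(4),'to tip base mm',(1e3*v@ex).round(2),(1e3*v@ey).round(2))
for n in sys.argv[1:]: run(n)
E
python3 auto.py w2 w3 w4 w5;python3 r.py
```

```text
w2 c [333.1 118.8] 27 27 343 [ 0.5283 -0.105 ] to tip base mm 102.41 12.28
w2 c [367.2 119. ] 26 27 170 [ 0.5308 -0.0707] to tip base mm 102.6 -22.14
w2 c [363.4 164.2] 24 25 225 [ 0.5766 -0.0746] to tip base mm 56.65 -21.77
w2 c [547.5 170. ] 30 29 253 [0.5967 0.1285] to tip base mm 52.31 -225.83
w3 c [325.1 187.4] 27 24 281 [ 0.5841 -0.1326] to tip base mm 44.72 35.43
w3 c [357.8 187.7] 25 24 157 [ 0.5868 -0.0988] to tip base mm 44.59 1.52
w4 c [324.6 188.2] 27 25 307 [ 0.582  -0.1306] to tip base mm 46.96 33.58
w4 c [357.8 188.1] 25 24 149 [ 0.5844 -0.0964] to tip base mm 47.24 -0.68
w5 c [331.7 192.5] 26 24 275 [ 0.5858 -0.1321] to tip base mm 43.02 34.79
w5 c [364.1 192.8] 25 24 145 [ 0.5886 -0.0983] to tip base mm 42.82 0.89
19.8 79.18 -69.99 0.2097 [-0.   0.9 -0.4]
```

{"op": "step_arm", "data": {
  "increments": [4,3.75,0,0,0,0,0,4,3.75,0,0,0,0,0,0,0,5,0,0,0,0,0,0,5,0,0,0,0,0,0,0,0,0,0,0]
}}

```text
t: 20.42
position: [0.4991, -0.1038, 0.1073]
tool_rot: [-0.114, -3.132, -0.003]
ft_force: [0.3, -0.4, 0.7]
gripper_width: 0.0005
gripper_force: 0.0
```

{"op": "step_arm", "data": {
  "increments": [0,0,0,0,0,0,0,0,0,0,0,0,0,0]
}}

```text
t: 20.68
position: [0.5039, -0.1057, 0.1118]
tool_rot: [0.115, 3.136, -0.002]
ft_force: [0.7, 0.1, 0.9]
gripper_width: 0.0006
gripper_force: 0.0
```

```bash
python3 r.py
```

```text
20.675 0.98 3.83 0.1118 [0.7 0.1 0.9]
```

{"op": "step_arm", "data": {
  "increments": [0,0,3,0,0,0,0,0,0,3,0,0,0,0,0.4,0,0,0,0,0,0,0.3,0,0,0,0,0,0,0.2,0,0,0,0,0,0]
}}

```text
t: 21.3
position: [0.494, -0.1047, 0.0514]
tool_rot: [0.114, 3.137, -0.001]
ft_force: [-0.1, -0.3, 0.4]
gripper_width: 0.0006
gripper_force: 0.0
```

{"op": "step_arm", "data": {
  "increments": [0.1,0,0,0,0,0,0,0.1,0,0,0,0,0,0,0.1,0,0,0,0,0,0,0,0,0,0,0,0,0]
}}

```text
t: 21.8
position: [0.4916, -0.1044, 0.0504]
tool_rot: [0.115, 3.137, -0.001]
ft_force: [2.3, 0.7, 2.4]
gripper_width: 0.0005
gripper_force: 1.5
```

```bash
python3 r.py
```

```text
21.8 -11.4 4.11 0.0504 [2.3 0.7 2.4]
```

{"op": "step_arm", "data": {
  "increments": [0.1,0,0,0,0,0,0,0.1,0,0,0,0,0,0,0.05,0,0,0,0,0,0,0,0,0,0,0,0,0]
}}

```text
t: 22.3
position: [0.4877, -0.1041, 0.0499]
tool_rot: [-0.114, -3.14, 0.001]
ft_force: [2.6, -1.8, 2.2]
gripper_width: 0.0007
gripper_force: 1.4
```

```bash
python3 r.py
```

```text
22.3 -15.27 4.15 0.0499 [ 2.6 -1.8  2.2]
```

{"op": "step_arm", "data": {
  "increments": [-0.5,0.3,0,0,0,0,0,0,0.3,0,0,0,0,0,0,0.2,0,0,0,0,0,0,0.1,0,0,0,0,0,0,0,0,0,0,0,0]
}}

```text
t: 22.92
position: [0.4931, -0.0952, 0.0498]
tool_rot: [-0.114, -3.139, -0.0]
ft_force: [0.6, 0.0, 0.2]
gripper_width: 0.0003
gripper_force: 0.0
```

{"op": "step_arm", "data": {
  "increments": [0,0.1,0,0,0,0,0,0,0,0,0,0,0,0]
}}

```text
t: 23.18
position: [0.4933, -0.0946, 0.0499]
tool_rot: [-0.114, -3.139, 0.001]
ft_force: [-0.7, -1.9, -0.3]
gripper_width: 0.0002
gripper_force: 1.1
```

```bash
python3 r.py
```

```text
23.175 -10.37 14.02 0.0499 [-0.7 -1.9 -0.3]
```

{"op": "step_arm", "data": {
  "increments": [0,0.06,0,0,0,0,0,0,0,0,0,0,0,0]
}}

```text
t: 23.42
position: [0.4934, -0.0939, 0.0499]
tool_rot: [-0.114, -3.139, 0.0]
ft_force: [-1.6, -3.3, -0.4]
gripper_width: 0.0006
gripper_force: 1.5
```

```bash
python3 r.py
```

```text
23.425 -10.39 14.75 0.0499 [-1.6 -3.3 -0.4]
```

{"op": "step_arm", "data": {
  "increments": [0,-0.6,0,0,0,0,0,0,0,-5.5,0,0,0,0,0,0,-5.2,0,0,0,0,-4.3,-3.7,-2.6,0,0,0,0,-4.3,-3.7,-2.6,0,0,0,0]
}}

```text
t: 24.05
position: [0.5744, -0.1803, 0.2109]
tool_rot: [0.113, 3.138, 0.0]
ft_force: [0.6, 0.2, -0.0]
gripper_width: 0.0004
gripper_force: 0.0
```

{"op": "step_arm", "data": {
  "increments": [0,0,0,0,0,0,0,0,0,0,0,0,0,0,0,0,0,0,0,0,0,0,0,0,0,0,0,0,0,0,0,0,0,0,0]
}}

```text
t: 24.68
position: [0.5729, -0.1792, 0.2086]
tool_rot: [-0.114, -3.139, -0.0]
ft_force: [-0.4, -0.3, -0.5]
gripper_width: 0.0002
gripper_force: 0.0
```

```bash
python3 look.py w6; python3 auto.py w6; python3 r.py
```

```text
24.675 [ 0.5729 -0.1792  0.2086] [-0.4  -0.28 -0.53]
[[-0.997  0.072 -0.001]
 [ 0.072  0.997  0.   ]
 [ 0.001  0.    -1.   ]]
w6 c [327.3 192.3] 26 24 278 [ 0.582  -0.1308] to tip base mm 46.97 33.78
w6 c [359.8 192.6] 25 24 146 [ 0.5847 -0.097 ] to tip base mm 46.84 -0.07
24.725 75.67 -64.29 0.2088 [1.6 0.3 0.1]
```

{"op": "step_arm", "data": {
  "increments": [3.8,3.4,0,0,0,0,0,3.8,3.4,0,0,0,0,0,0,0,5,0,0,0,0,0,0,5,0,0,0,0,0,0,0,0,0,0,0]
}}

```text
t: 25.35
position: [0.4995, -0.1052, 0.1063]
tool_rot: [-0.114, -3.132, -0.003]
ft_force: [0.5, -0.3, -0.4]
gripper_width: 0.0004
gripper_force: 0.0
```

{"op": "step_arm", "data": {
  "increments": [0,0,0,0,0,0,0,0,0,0,0,0,0,0]
}}

```text
t: 25.6
position: [0.5043, -0.1071, 0.1108]
tool_rot: [0.114, 3.136, -0.002]
ft_force: [0.5, -0.2, 0.4]
gripper_width: 0.0002
gripper_force: 0.0
```

```bash
python3 r.py
```

```text
25.6 1.5 2.45 0.1108 [ 0.5 -0.2  0.4]
```

{"op": "step_arm", "data": {
  "increments": [0,0,3,0,0,0,0,0,0,3,0,0,0,0,0,0,0,0,0,0,0,-0.4,0,0,0,0,0,0,-0.5,0,0,0,0,0,0]
}}

```text
t: 26.22
position: [0.5124, -0.1075, 0.0504]
tool_rot: [0.114, 3.138, -0.001]
ft_force: [-3.7, -1.2, 2.4]
gripper_width: 0.0004
gripper_force: 1.7
```

{"op": "step_arm", "data": {
  "increments": [-0.6,0,0,0,0,0,0,-0.6,0,0,0,0,0,0,-0.6,0,0,0,0,0,0,-0.6,0,0,0,0,0,0,-0.5,0,0,0,0,0,0]
}}

```text
t: 26.85
position: [0.5409, -0.1092, 0.0488]
tool_rot: [-0.114, -3.139, 0.0]
ft_force: [-4.0, -0.2, 3.1]
gripper_width: 0.0001
gripper_force: 1.7
```

{"op": "step_arm", "data": {
  "increments": [-0.4,0,0,0,0,0,0,-0.3,0,0,0,0,0,0,-0.2,0,0,0,0,0,0,-0.1,0,0,0,0,0,0,0,0,0,0,0,0,0]
}}

```text
t: 27.48
position: [0.5506, -0.1099, 0.0489]
tool_rot: [0.115, 3.139, -0.0]
ft_force: [-1.4, -0.5, 1.0]
gripper_width: 0.0004
gripper_force: 1.1
```

```bash
python3 r.py
```

```text
27.475 47.9 3.16 0.0489 [-1.4 -0.5  1. ]
```

{"op": "step_arm", "data": {
  "increments": [-0.2,0,0,0,0,0,0,-0.2,0,0,0,0,0,0,-0.1,0,0,0,0,0,0,-0.05,0,0,0,0,0,0,0,0,0,0,0,0,0]
}}

```text
t: 28.1
position: [0.556, -0.1103, 0.0489]
tool_rot: [0.115, 3.139, -0.0]
ft_force: [-2.0, 0.3, -0.5]
gripper_width: 0.0003
gripper_force: 1.2
```

```bash
python3 r.py
```

```text
28.1 53.33 3.16 0.0489 [-2.   0.3 -0.5]
```

{"op": "step_arm", "data": {
  "increments": [-0.1,0,0,0,0,0,0,0,0,0,0,0,0,0,0.5,0.4,0,0,0,0,0,0,0.5,0,0,0,0,0,0,0.5,0,0,0,0,0]
}}

```text
t: 28.72
position: [0.5535, -0.0962, 0.0492]
tool_rot: [0.114, 3.138, -0.002]
ft_force: [-0.0, -3.1, 1.2]
gripper_width: 0.0001
gripper_force: 1.7
```

{"op": "step_arm", "data": {
  "increments": [0,0.5,0,0,0,0,0,0,0.5,0,0,0,0,0,0,0.5,0,0,0,0,0,0,0.5,0,0,0,0,0,0,0.4,0,0,0,0,0]
}}

```text
t: 29.35
position: [0.5553, -0.072, 0.0491]
tool_rot: [0.114, 3.138, -0.0]
ft_force: [1.0, -4.5, 1.5]
gripper_width: 0.0003
gripper_force: 1.7
```

{"op": "step_arm", "data": {
  "increments": [0,0.3,0,0,0,0,0,0,0.1,0,0,0,0,0,0,0.05,0,0,0,0,0,0,0,0,0,0,0,0]
}}

```text
t: 29.85
position: [0.555, -0.0677, 0.0489]
tool_rot: [-0.115, -3.139, -0.0]
ft_force: [2.3, -2.5, 1.2]
gripper_width: 0.0006
gripper_force: 1.3
```

```bash
python3 r.py
```

```text
29.85 49.04 45.64 0.0489 [ 2.3 -2.5  1.2]
```

{"op": "step_arm", "data": {
  "increments": [0,0.1,0,0,0,0,0,0,0.1,0,0,0,0,0,0,0.05,0,0,0,0,0,0,0,0,0,0,0,0]
}}

```text
t: 30.35
position: [0.5552, -0.065, 0.0489]
tool_rot: [-0.114, -3.139, -0.0]
ft_force: [0.8, -3.2, 1.2]
gripper_width: 0.0002
gripper_force: 1.3
```

```bash
python3 r.py
```

```text
30.35 49.02 48.26 0.0489 [ 0.8 -3.2  1.2]
```

{"op": "step_arm", "data": {
  "increments": [0,-0.6,0,0,0,0,0,0,0,-5.5,0,0,0,0,0,0,-5.5,0,0,0,0,-1.3,-5.3,-2.5,0,0,0,0,-1.3,-5.3,-2.5,0,0,0,0]
}}

```text
t: 30.98
position: [0.5723, -0.1788, 0.21]
tool_rot: [-0.112, -3.139, -0.002]
ft_force: [1.0, 0.9, -0.7]
gripper_width: 0.0003
gripper_force: 0.0
```

{"op": "step_arm", "data": {
  "increments": [0,0,0,0,0,0,0,0,0,0,0,0,0,0,0,0,0,0,0,0,0,0,0,0,0,0,0,0]
}}

```text
t: 31.48
position: [0.5723, -0.1773, 0.2081]
tool_rot: [-0.112, -3.138, -0.001]
ft_force: [-0.7, 0.5, -0.2]
gripper_width: 0.0008
gripper_force: 0.0
```

```bash
python3 look.py w7; python3 auto.py w7; python3 r.py;python3 - <<'E'
import cv2
a=cv2.imread('pics/w7.png');cv2.imwrite('pics/w7c.png',cv2.resize(a[170:290,310:430],None,fx=5,fy=5,interpolation=2))
E
```

```text
31.475 [ 0.5723 -0.1773  0.2081] [-0.69  0.52 -0.22]
[[-0.997  0.071 -0.002]
 [ 0.071  0.997  0.001]
 [ 0.002  0.001 -1.   ]]
w7 c [385.4 235.1] 24 22 132 [ 0.6335 -0.0671] to tip base mm 0.54 -33.61
w7 c [381.3 272.6] 23 21 186 [ 0.6791 -0.0704] to tip base mm -45.24 -33.93
31.525 74.92 -62.58 0.2083 [-0.4  0.5  0.3]
```

View pics/w7c.png

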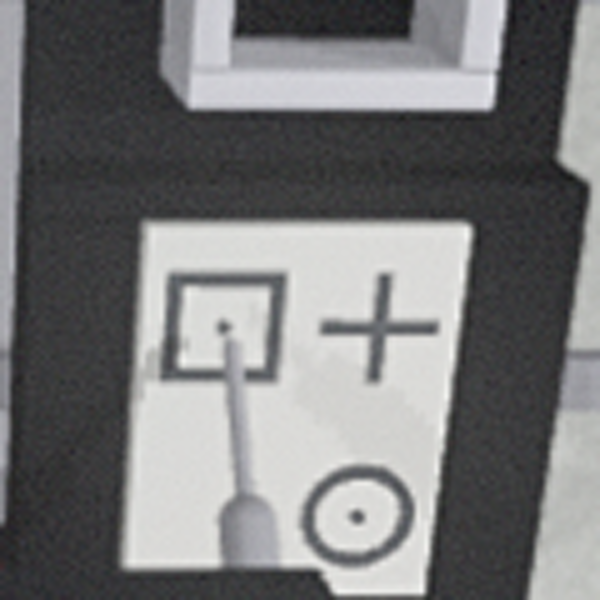

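The square dot (224,327) and the rod end (about (232,335)) are in register; the error is about 0.7 mm in x and 0.2 mm in y. The robot is clear, so I'm handing in.

```bash
python3 -c "
from cell import arm
print(arm.hand_in())"
```

```text
the job is handed in; nothing more can be done
None
```

The block is pressed flush. The ring stood under the tip for over a second, about 1 mm off. The stage now rests with the square under the tip, also within about 1 mm. The job was handed in at about 31.5 s; no verdict came back.

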